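# Open the cup cabinet: latched leaf first, then the tucked one

### The arm

A 7-joint arm with a two-finger parallel gripper is mounted at the origin on a cart in front of the work surface, level with it; the furniture and walls round the work are solid. World frame = base frame: x ahead of the robot, y to its left, z up, the work surface at z = 0. Lengths are in mm, angles in degrees, forces in N, time in s.
With the tool pointing down it reaches from about 425 to 1025 mm from the base axis. Payload 3.6 kg.
Tool frame: the origin (TCP) lies on the front face of the gripper's body, between the roots of the fingers; the fingertips stand 73 mm ahead of it and the grasp point (between the pads) lies 54 mm ahead of it (env.tcp_to_grasp is the distance from the TCP to the grasp point, in mm); z points along the fingers, y is the direction in which the jaws open and shut (so a half turn about z gives the same grasp; the last joint's range is limited). The gripper opens to 85 mm and grips with 20 to 120 N. Pads are 22 mm wide; open, the fingers measure 114 mm over their backs; the gripper's body (76 mm by 85 mm) begins 54 mm behind the grasp point. The pads swing forward as they close: fully open they stand 13 mm farther back than shut.
Start: joints at [-5.357, 33.873, 2.773, 92.16, -1.908, 54.013, -1.931], TCP at [725.003, 0.005, 303.902] pointing down, gripper open.
Joint ranges: [-153.93, 153.93], [-27.13, 128.08], [-72.61, 78.16], [10.71, 143.7], [-87.88, 267.88], [4.46, 118.87], [-176.78, 176.78]. Speed limits (degrees/s): [147.25, 147.25, 180, 180, 180, 180, 180].

### API

Orientations are given as a 3x3 rotation matrix whose columns are the frame's x, y, z axes.
In Python, from station import env gives the robot as it stands. The module is installed in compiled form; this text tells all that it offers.
- The arm moves only by the tool drive_tool, never from a script. Its argument "series" is a list of rows, each an object of numbers: "claw": the closure in counts, from 0 (fully open) to 255 (shut); "tx", "ty", "tz": the shift along the tool's x, y, z in m; "ax", "ay", "az": the turn, a rotation vector about the tool's x, y, z in rad. A call has 1 to 20 rows; each row shifts and turns the commanded pose from where the row before left it, along the tool's axes as they then stand; what a row does not reach is not made up. A row lasts 1/10 s, in which the tool goes at most 50 mm and 8.59 degrees, less where a joint would pass 70% of its speed; a pose out of reach is approached as far as the arm can. A call is refused whole if a number of a shift passes 0.05 or a number of a turn 0.15, either way. A call with a gripper value outside its range is refused whole. The fingers move at their own pace and stop on an object; the grip force is fixed at half the most. Time passes only in rows, so rows that do not move let the fingers close. It gives the time, the measured TCP pose, the force and the opening at its end, in the units of the state.
- env.read_state(): the state, without advancing time (a new reading comes with each control period).
- env.grab_frame(name): name is "scene" or "side" or "wrist"; returns (picture, depth): 400x640x3 uint8, red, green, blue; 400x640 float32, mm along the optical axis (not along the pixel's ray), 0 where there is no reading.
- env.camera_info(name): a dict with "camera_matrix" (3x3 intrinsics, pixels), "pose" (4x4, takes a point from camera to world coordinates). Camera axes: x right, y down, z forward; pixel columns grow to the right and rows downward; lengths in mm; the calibration is good to about 2 mm. A picture is of the moment at which its call begins: read the wrist's pose just before it. camera_info takes no time and is no camera call; for the wrist camera it gives the pose at the moment of the call.
- env.hand_in(): hands the job in, once; it reports no verdict.
The state is a dict: "t": time; "q": joint angles; "qd": joint speeds; "tau": joint torques, N m; "position": TCP position; "orientation": TCP orientation; "contact_force": force on the tool from outside, world axes, zero at the start; "torque": the same for the moment, N m; "finger_gap": opening from 0.0 (shut) to 1.0 (fully open).
Only numpy, scipy, OpenCV 4.12 (cv2) and the standard library are available. Lean on these libraries where they do the work, as an engineer would, in place of code of your own. Each camera call takes 0.05 s, during which the arm holds its last target.

### The job

Open the little two-door glass cabinet for restocking: turn the latch on its top aside until it clears the door, swing open the door it held, and only then the other door, whose edge was tucked behind the first. Leave both doors standing wide open, at about a right angle to the front, and let the cups inside and the jars and tools around stand where they are.

Things in the scene. Friction and masses are not known exactly. Their poses are not given: they have to be found in the camera images.
- cabinet: Dark wooden cabinet with two glazed doors, fixed; 240 wide (y), 85 deep (x), 160 mm high. Origin: centre of the box's front lower edge, on the worktop; x to its back, y to its left as seen from the robot, z up. The shut doors cover its front: outer faces at x = -12 mm, z = 3 to 159 mm. On its top at y = -25 mm a block (26 mm wide, 22 high, front at x = -3 mm) carries the latch.
- latch (a joint): Steel bar latch turning in the plane of the doors. 0: upright, its lower end hangs before the upper edge of the right-hand door and holds it shut. Positive: upper end goes to the cabinet's left (+y); negative: to the right; 1.6 rad either way, starts within 0.25. The door is free from about 1.05 rad on. Light friction (under 1.5 N at its end); stays where left.
- latch_pivot (a point): Pivot of the latch, at x = -18.5, y = -25, z = 175 mm of the cabinet. The bar, 10 mm wide and thick, reaches 46 mm up and 27 mm down from here when upright; nothing lies in front of it. Axes turn with the latch.
- latch_top (a point): upper end of the latch, 46 mm from the pivot.
- latched_door (a joint): Right-hand door (the one the latch holds), hinged at its right edge: 0 shut, grows as it swings out to the robot, stops at 1.75 rad. Leaf 117 x 156 x 10 mm; a strip 26 mm wide, 7 thick along its free edge covers 20 mm of the other door's edge. Slight friction, stays where left.
- latched_door_handle (a point): Middle of the right-hand door's bar pull, 148 mm above the worktop, 38 mm before the door's face, 43 mm from the hinge along the door. Bar 9 mm thick, 58 long, level, on two 7 mm feet at its ends; the gap behind it is 33 mm deep and 49 mm long. Axes move with the door (shut: as the cabinet's): bar along y, x towards the door.
- latched_door_hinge (a point): on the upright hinge axis of the latched door, at the height of its handle (cabinet x = -2, y = -119 mm).
- tucked_door (a joint): Angle of the left-hand door, hinged at its left edge; 0 shut, grows as it swings out to the robot, stops at 1.75. Its free edge is behind the strip of the latched door, so it is held shut by the latched door, and pulling it first only shoves that door along; it moves freely once that door is swung out. Leaf 117 x 156 x 10 mm. Slight friction, stays where left.
- tucked_door_handle (a point): middle of the bar pull of the tucked (left-hand) door; same bar, height, gap and distance from the hinge as the other.
- tucked_door_hinge (a point): on the upright hinge axis of the tucked door, at the height of its handle (cabinet x = -2, y = +119 mm).
- cup_mid (a point): espresso cup, 58 x 87 x 55 mm, in the cabinet behind the latched leaf; bystander, loose; this point is on its middle, half-way up (a handle may lie off to a side).
- shot_glass_mid (a point): shot glass, 47 mm wide, 58 high, in the middle of the cabinet; bystander, loose; this point is on its middle, half-way up (a handle may lie off to a side).
- dosing_cup_mid (a point): steel dosing cup, 57 mm wide, 56 high, in the cabinet behind the tucked leaf; bystander, loose; this point is on its middle, half-way up (a handle may lie off to a side).
- sugar_jar_mid (a point): glass jar with grey lid, 59 mm wide, 95 high, on the worktop to the left; bystander, loose; this point is on its middle, half-way up (a handle may lie off to a side).
- cinnamon_jar_mid (a point): spice jar with red cap, 44 mm wide, 105 high, on the worktop to the left; bystander, loose; this point is on its middle, half-way up (a handle may lie off to a side).
- tamper_mid (a point): tamper with wooden handle, 58 mm wide, 83 high, on the worktop to the left; bystander, loose; this point is on its middle, half-way up (a handle may lie off to a side).
- cocoa_shaker_mid (a point): glass shaker, 44 mm wide, 90 high, behind and to the right of the cabinet; bystander, loose; this point is on its middle, half-way up (a handle may lie off to a side).

How it is judged (in metres and radians):
On the way, in this order (a step that is already met when the one before it is completed fails the run):
1. the latch is turned aside, clear of the right-hand door, while both doors are still shut ((value of joint latch above 1 rad or value of joint latch below -1 rad) and value of joint each of latched_door, tucked_door below 0.15 rad), for 0.1 s.
2. the latched (right-hand) door is swung out while the other is still shut (value of joint latched_door above 0.7 rad and value of joint tucked_door below 0.15 rad), for 0.1 s.
At the end, for the whole second after the job is handed in: Both doors stand still, open by at least 65 degrees (1.13 rad) each, and the latch is still turned aside (more than 1.0 rad) ((value of joint latch above 1 rad or value of joint latch below -1 rad) and value of joint each of latched_door, tucked_door above 1.13 rad and velocity of joint latched_door between -0.1 and 0.1 rad/s and velocity of joint tucked_door between -0.1 and 0.1 rad/s); the robot touches nothing.
It fails at once if a cup or glass in the cabinet is shifted by more than 30 mm or tipped over (distance of any of cup_mid, shot_glass_mid, dosing_cup_mid from where it was at the start of the episode above 0.03 m or angle between any of cup_mid, shot_glass_mid, dosing_cup_mid's own z axis and vertical above 0.5 rad).
It fails at once if a jar, the tamper or the shaker is shifted by more than 30 mm or tipped over (distance of any of sugar_jar_mid, cinnamon_jar_mid, tamper_mid, cocoa_shaker_mid from where it was at the start of the episode above 0.03 m or angle between any of sugar_jar_mid, cinnamon_jar_mid, tamper_mid, cocoa_shaker_mid's own z axis and vertical above 0.5 rad).
It also fails if it takes over 54 s, if anything falls off the work surface, if the arm or the gripper's body presses on something with over 40 N, if the wrist force passes 120 N, or if a joint passes its speed limit or range.

## Working session

There is one attempt and no reset: what is moved stays moved. The work goes in short steps, Python scripts to look and compute and a tool call to move; the robot and the scene stay as the last step left them, time stands still between calls to the robot, and variables do not carry over. Pictures are saved under pics/ and viewed, and the job is handed in when it is done.

Besides the shell and the picture viewer there is one more tool, called by a JSON object that holds its "api" and its "payload". drive_tool: Moves the arm, as the interface text tells. Its arguments: {"type":"object","properties":{"series":{"type":"array"}},"required":["series"]}

```bash
mkdir -p pics
cat > h.py <<'E'
import numpy as np, cv2
from station import env
def snap(name,fn):
    im,d=env.grab_frame(name); cv2.imwrite('pics/'+fn+'.png',im[:,:,::-1]); np.save('pics/'+fn+'.npy',d)
    return im,d,env.camera_info(name)
def p3(ci,d,u,v,r=1):
    z=d[v-r:v+r+1,u-r:u+r+1]; z=z[z>0]; z=np.median(z)
    K=np.array(ci['camera_matrix']);T=np.array(ci['pose'])
    c=np.linalg.inv(K)@[u,v,1]*z
    return (T@np.r_[c,1])[:3]
E
python3 - <<'E'
from h import *
np.set_printoptions(precision=3,suppress=True)
s=env.read_state();print(s)
import pickle
for n in ['scene','side','wrist']:
    im,d,ci=snap(n,n+'0'); print(n,ci); pickle.dump(ci,open('pics/%s0.pkl'%n,'wb'))
E
```

```text
{'t': 0.0, 'q': array([-5.358, 33.927,  2.767, 92.235, -1.907, 54.01 , -1.93 ]), 'qd': array([-0.039,  0.006, -0.031,  0.004,  0.008,  0.179, -0.016]), 'tau': array([  0.   , -54.868,   1.547, -19.812,   0.009,   0.009,  -0.   ]), 'position': array([724.356,   0.035, 302.734]), 'orientation': array([[-0.   ,  1.   , -0.002],
       [ 1.   ,  0.   , -0.   ],
       [-0.   , -0.002, -1.   ]]), 'contact_force': array([-0.432, -0.274, -0.036]), 'torque': array([-0.027,  0.02 , -0.026]), 'finger_gap': 1.0024887967602676}
scene {'camera_matrix': array([[412.764,   0.   , 317.089],
       [  0.   , 412.764, 207.227],
       [  0.   ,   0.   ,   1.   ]]), 'pose': array([[   0.853,   -0.391,    0.347,  174.932],
       [  -0.523,   -0.62 ,    0.585, -624.255],
       [  -0.013,   -0.68 ,   -0.733,  899.593],
       [   0.   ,    0.   ,    0.   ,    1.   ]])}
side {'camera_matrix': array([[472.202,   0.   , 312.864],
       [  0.   , 472.202, 191.565],
       [  0.   ,   0.   ,   1.   ]]), 'pose': array([[ -0.841,  -0.32 ,   0.437,  60.587],
       [ -0.542,   0.483,  -0.688, 762.992],
       [  0.009,  -0.815,  -0.579, 800.654],
       [  0.   ,   0.   ,   0.   ,   1.   ]])}
wrist {'camera_matrix': array([[337.913,   0.   , 319.787],
       [  0.   , 337.913, 198.222],
       [  0.   ,   0.   ,   1.   ]]), 'pose': array([[  1.   ,   0.001,  -0.001, 723.694],
       [  0.   ,  -0.945,  -0.328,  84.605],
       [ -0.001,   0.328,  -0.945, 374.356],
       [  0.   ,   0.   ,   0.   ,   1.   ]])}
```

View pics/scene0.png

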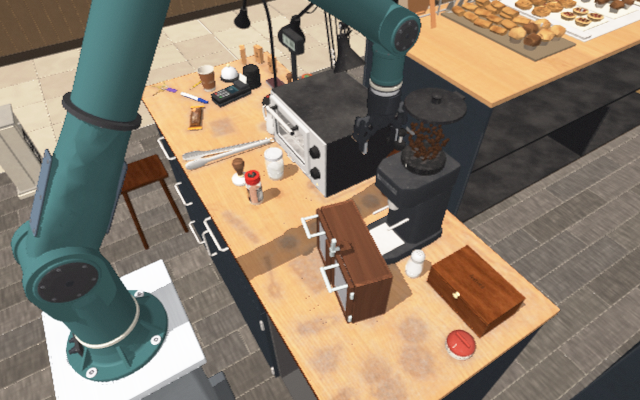

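View pics/side0.png

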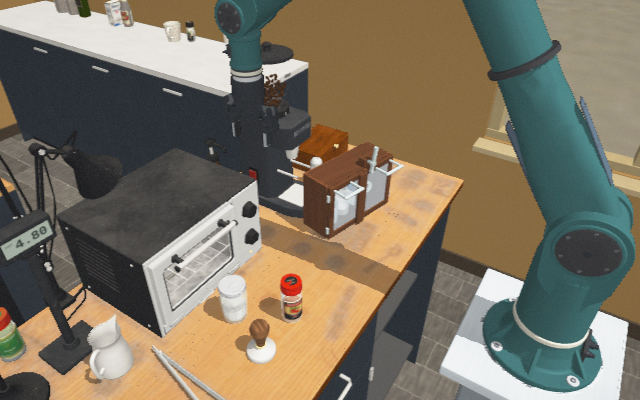

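View pics/wrist0.png

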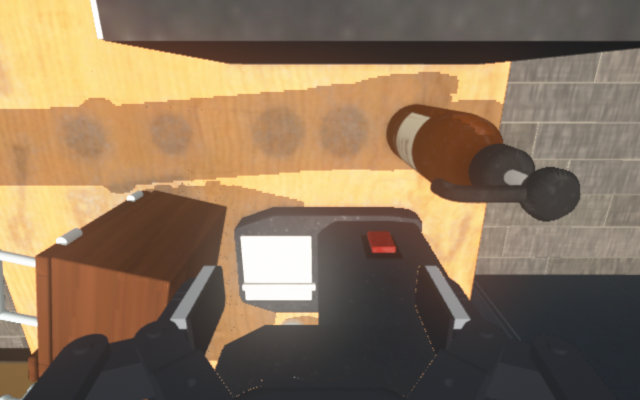

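The scene shows the cabinet around px (350,260), doors facing the robot, the latch near (335,243) and the handles near (310,228) and (330,280). The side view shows it around (350,190). I'll zoom in on both.

Run:
```python
import cv2
a=cv2.imread('pics/scene0.png')[185:335,280:440]; cv2.imwrite('pics/sc_crop.png',cv2.resize(a,None,fx=4,fy=4,interpolation=2)[:600,:])
a=cv2.imread('pics/side0.png')[130:250,285:425]; cv2.imwrite('pics/si_crop.png',cv2.resize(a,None,fx=5,fy=5,interpolation=2))
```

```text
(no output)
```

View pics/sc_crop.png

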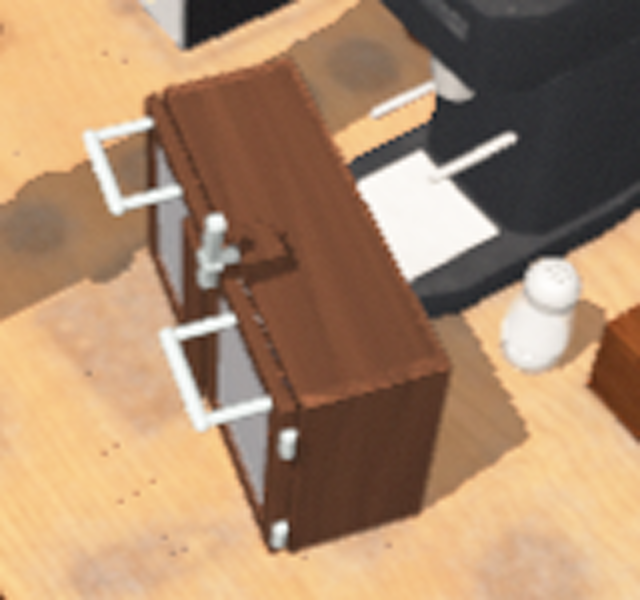

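View pics/si_crop.png

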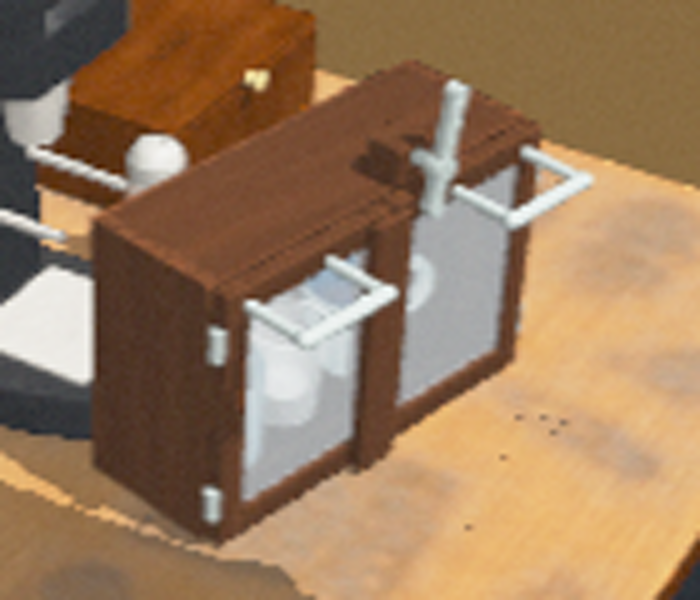

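```bash
cat > fit.py <<'E'
from h import *
import pickle
from scipy.optimize import least_squares
np.set_printoptions(precision=2,suppress=True)
S=pickle.load(open('pics/scene0.pkl','rb'));D=pickle.load(open('pics/side0.pkl','rb'))
def ray(ci,u,v,z):
    K=np.array(ci['camera_matrix']);T=np.array(ci['pose'])
    r=T[:3,:3]@np.linalg.inv(K)@[u,v,1]; o=T[:3,3]; return o+r*(z-o[2])/r[2]
def proj(ci,P):
    T=np.linalg.inv(np.array(ci['pose']));c=T[:3,:3]@P+T[:3,3];q=np.array(ci['camera_matrix'])@c;return q[:2]/q[2]
def w(p,P):
    a=p[2];return np.array([p[0]+np.cos(a)*P[0]-np.sin(a)*P[1],p[1]+np.sin(a)*P[0]+np.cos(a)*P[1],P[2]])
if __name__=='__main__':
    sc=lambda x,y:(x/4+280-.375,y/4+185-.375); si=lambda x,y:(x/5+285-.4,y/5+130-.4)
    obs=[(S,sc(165,92),(0,120,160)),(S,sc(290,62),(85,120,160)),(S,sc(447,370),(85,-120,160)),(S,sc(303,405),(0,-120,160)),(S,sc(293,548),(0,-120,0)),(S,sc(420,513),(85,-120,0)),
     (D,si(95,222),(85,120,160)),(D,si(215,290),(0,120,160)),(D,si(415,62),(85,-120,160)),(D,si(97,462),(85,120,0)),
     (S,sc(203,424),(-50,-105,148)),(S,sc(165,334),(-50,-47,148)),(S,sc(118,208),(-50,47,148)),(S,sc(90,136),(-50,105,148)),
     (D,si(590,180),(-50,-105,148)),(D,si(512,222),(-50,-47,148)),(D,si(393,292),(-50,47,148)),(D,si(304,342),(-50,105,148))]
    for o in obs[:4]: print(ray(o[0],*o[1],160))
    f=lambda p:np.concatenate([proj(c,w(p,np.array(P,float)))-np.array(u) for c,u,P in obs])
    r=least_squares(f,[700,-200,0.],loss='soft_l1',x_scale=[10,10,.1]);print(r.x,np.degrees(r.x[2]));print(r.fun.reshape(-1,2))
    d=np.load('pics/scene0.npy')
    # latch top
    for c,u in ((S,sc(215,218)),(D,si(458,88))):
        for a in (-.25,-.1,0,.1,.25):
            print(a,proj(c,w(r.x,np.array([-18.5,-25+46*np.sin(a),175+46*np.cos(a)])))-np.array(u))
E
python3 fit.py
```

```text
[532.49 -40.25 160.  ]
[611.46 -60.01 160.  ]
[ 552.84 -288.84  160.  ]
[ 476.27 -266.24  160.  ]
[ 501.51 -151.81   -0.24] -13.732756025513003
[[-1.94 -0.87]
 [-0.69 -1.3 ]
 [ 0.95 -0.69]
 [-0.69  1.47]
 [-1.85  2.3 ]
 [-0.36  0.81]
 [-1.25 -2.26]
 [-1.18 -1.58]
 [-1.42 -2.2 ]
 [-1.4  -0.24]
 [-0.97  0.39]
 [-0.1   0.89]
 [-0.91  0.39]
 [-0.89  0.6 ]
 [-1.48 -1.15]
 [-0.07 -1.3 ]
 [-0.99 -0.92]
 [ 0.38 -1.37]]
-0.25 [-0.06  2.32]
-0.1 [-1.12 -0.46]
0 [-1.84 -2.16]
0.1 [-2.55 -3.71]
0.25 [-3.6  -5.72]
-0.25 [ 0.94 -2.27]
-0.1 [-0.8  -1.77]
0 [-2.01 -1.22]
0.1 [-3.24 -0.5 ]
0.25 [-5.09  0.87]
```

The fit puts the cabinet at about (501.5, -152) with yaw -13.7°, and the latch at about -0.1 rad. Before moving, I'll check the path for obstacles using the depth clouds.

Run:
```python
from fit import *
P=[]
for n,ci in (('scene',S),('side',D)):
    d=np.load('pics/%s0.npy'%n);v,u=np.nonzero(d>0);z=d[v,u]
    K=np.array(ci['camera_matrix']);T=np.array(ci['pose'])
    c=np.linalg.inv(K)@np.array([u*z,v*z,z]);P.append((T[:3,:3]@c).T+T[:3,3])
P=np.vstack(P)
# max height grid
for x0 in range(350,800,50):
    print(x0,[int(P[(P[:,0]>=x0)&(P[:,0]<x0+50)&(P[:,1]>=y0)&(P[:,1]<y0+50)&(P[:,2]<600)][:,2].max(initial=-1)) for y0 in range(-350,300,50)])
p=np.array([501.5,-152,np.radians(-13.7)]);a=p[2]
# local cab coords check
L=P.copy();L[:,0]-=p[0];L[:,1]-=p[1];L[:,:2]=L[:,:2]@np.array([[np.cos(a),-np.sin(a)],[np.sin(a),np.cos(a)]])
m=(abs(L[:,2]-160)<5)&(abs(L[:,1])<140)&(L[:,0]>-20)&(L[:,0]<100);print('top',L[m].min(0),L[m].max(0),np.median(L[m],0))
m=(L[:,2]>190)&(L[:,2]<235)&(abs(L[:,1]+25)<40)&(abs(L[:,0]+18)<25);print('latch',m.sum(),np.round(L[m]))
m=(L[:,2]>135)&(L[:,2]<160)&(abs(L[:,1])<130)&(abs(L[:,0]+50)<9);print('handle',m.sum(),np.median(L[m],0),L[m].min(0),L[m].max(0))
```

```text
350 [4, 4, 4, 4, 4, 4, 3, 4, 4, 3, 4, 4, 4]
400 [4, 149, 154, 154, 5, 5, 5, 5, 4, 4, 103, 108, 14]
450 [5, 162, 163, 220, 161, 154, 153, 5, 3, 5, 106, 107, 16]
500 [4, 163, 163, 184, 163, 163, 161, 3, 4, 5, 5, 5, 98]
550 [4, 163, 163, 163, 164, 163, 599, 2, 4, 5, 4, 201, 200]
600 [4, 5, 4, 36, 161, 162, 599, 582, 223, 224, 224, 224, 226]
650 [73, 88, 91, 264, 420, 414, 599, 579, 223, 224, 224, 223, 224]
700 [75, 75, 87, 423, 439, 423, 599, 573, 222, 223, 224, 224, 224]
750 [74, 74, 3, 424, 444, 423, 569, 566, 222, 222, 224, 223, 224]
top [ -19.99 -121.64  155.  ] [ 88.02 124.16 164.95] [ 39.47   1.94 159.26]
latch 98 [[-19. -29. 220.]
 [-17. -31. 221.]
 [-15. -31. 221.]
 [-13. -31. 220.]
 [-20. -32. 220.]
 [-18. -32. 220.]
 [-16. -32. 219.]
 [-14. -33. 219.]
 [-19. -29. 213.]
 [-19. -35. 219.]
 [-17. -35. 219.]
 [-15. -36. 219.]
 [-13. -36. 219.]
 [-20. -33. 214.]
 [-19. -37. 219.]
 [-17. -37. 218.]
 [-15. -37. 218.]
 [-12. -36. 215.]
 [-20. -32. 209.]
 [-20. -38. 216.]
 [-17. -37. 215.]
 [-15. -37. 213.]
 [-20. -27. 201.]
 [-20. -33. 208.]
 [-20. -38. 213.]
 [-17. -36. 209.]
 [-15. 
[... 672 characters left out ...]
11.]
 [-21. -26. 210.]
 [-22. -29. 209.]
 [-23. -31. 209.]
 [-18. -23. 207.]
 [-20. -24. 208.]
 [-24. -23. 209.]
 [-23. -28. 207.]
 [-24. -31. 207.]
 [-18. -23. 204.]
 [-21. -23. 205.]
 [-21. -27. 204.]
 [-26. -24. 208.]
 [-17. -25. 200.]
 [-21. -24. 202.]
 [-23. -25. 203.]
 [-24. -28. 202.]
 [-20. -21. 201.]
 [-23. -21. 202.]
 [-25. -23. 201.]
 [-23. -29. 198.]
 [-17. -22. 196.]
 [-19. -23. 196.]
 [-24. -20. 200.]
 [-22. -27. 196.]
 [-23. -30. 195.]
 [-19. -19. 195.]
 [-21. -21. 195.]
 [-24. -21. 197.]
 [-21. -28. 192.]
 [-19. -19. 192.]
 [-20. -23. 191.]
 [-23. -23. 192.]
 [-22. -20. 190.]
 [-24. -21. 190.]]
handle 384 [-49.75 -43.04 150.42] [ -58.53 -109.54  142.91] [-41.18 112.67 154.82]
```

{"api": "drive_tool", "payload": {"series": [{"claw":255,"ty":-0.044},{"claw":255,"ty":-0.044},{"claw":255,"ty":-0.044},{"claw":255,"ty":-0.044},{"claw":255,"ty":-0.044},{"claw":255,"ty":-0.044},{"claw":255,"tx":-0.04,"az":0},{"claw":255,"tx":-0.04},{"claw":255,"tx":-0.04}]}}

```text
invalid input
```

{"api": "drive_tool", "payload": {"series": [{"claw":255,"az":0.15},{"claw":255,"az":0.15},{"claw":255,"az":0.15},{"claw":255,"az":0.15},{"claw":255,"az":0.15},{"claw":255,"az":0.15},{"claw":255,"az":0.15},{"claw":255,"az":0.15},{"claw":255,"az":0.15},{"claw":255,"az":0.15},{"claw":255,"az":0.15},{"claw":255,"az":0.15},{"claw":255},{"claw":255}]}}

```text
invalid input
```

```bash
cat > st.py <<'E'
from fit import *
p=np.array([501.5,-152,np.radians(-13.7)])
R=np.array([[np.cos(p[2]),-np.sin(p[2]),0],[np.sin(p[2]),np.cos(p[2]),0],[0,0,1]])
def st():
    s=env.read_state();print('t',s['t'],'pos',s['position'],'cab',R.T@(s['position']-np.r_[p[:2],0]));print('tool axes in cab\n',R.T@s['orientation']);print('F',s['contact_force'],'q',s['q'],'gap',s['finger_gap']);return s
if __name__=='__main__':
    import sys
    st()
    for n in sys.argv[2:]: snap(n,n+sys.argv[1])
E
python3 st.py 1 side wrist
```

```text
t 0.15 pos [724.5   -0.   302.99] cab [180.66 200.49 302.99]
tool axes in cab
 [[-0.24  0.97 -0.  ]
 [ 0.97  0.24 -0.  ]
 [-0.   -0.   -1.  ]]
F [ 0.06 -0.22 -0.56] q [-5.36 33.92  2.77 92.22 -1.91 54.01 -1.93] gap 0.9960937697415909
```

Both calls were refused, probably because each row needs every key.

{"api": "drive_tool", "payload": {"series": [{"claw":255,"tx":0,"ty":-0.044,"tz":0,"ax":0,"ay":0,"az":0},{"claw":255,"tx":0,"ty":-0.044,"tz":0,"ax":0,"ay":0,"az":0},{"claw":255,"tx":0,"ty":-0.044,"tz":0,"ax":0,"ay":0,"az":0},{"claw":255,"tx":0,"ty":-0.044,"tz":0,"ax":0,"ay":0,"az":0},{"claw":255,"tx":0,"ty":-0.044,"tz":0,"ax":0,"ay":0,"az":0},{"claw":255,"tx":0,"ty":-0.044,"tz":0,"ax":0,"ay":0,"az":0}]}}

```text
t: 0.85
position: [459.2, -0.0, 303.9]
orientation: [[0.0, 1.0, 0.0], [1.0, -0.0, 0.0], [0.0, 0.0, -1.0]]
contact_force: [-0.5, 0.5, 0.1]
finger_gap: 0.005
```

{"api": "drive_tool", "payload": {"series": [{"claw":255,"tx":-0.04,"ty":0,"tz":0,"ax":0,"ay":0,"az":0},{"claw":255,"tx":-0.04,"ty":0,"tz":0,"ax":0,"ay":0,"az":0},{"claw":255,"tx":-0.04,"ty":0,"tz":0,"ax":0,"ay":0,"az":0},{"claw":255,"tx":-0.04,"ty":0,"tz":0,"ax":0,"ay":0,"az":0},{"claw":255,"tx":-0.04,"ty":0,"tz":0,"ax":0,"ay":0,"az":0},{"claw":255,"tx":0,"ty":0,"tz":0,"ax":0,"ay":0,"az":0.15},{"claw":255,"tx":0,"ty":0,"tz":0,"ax":0,"ay":0,"az":0.15},{"claw":255,"tx":0,"ty":0,"tz":0,"ax":0,"ay":0,"az":0.15},{"claw":255,"tx":0,"ty":0,"tz":0,"ax":0,"ay":0,"az":0.15},{"claw":255,"tx":0,"ty":0,"tz":0,"ax":0,"ay":0,"az":0.15},{"claw":255,"tx":0,"ty":0,"tz":0,"ax":0,"ay":0,"az":0.15},{"claw":255,"tx":0,"ty":0,"tz":0,"ax":0,"ay":0,"az":0.15},{"claw":255,"tx":0,"ty":0,"tz":0,"ax":0,"ay":0,"az":0.15},{"claw":255,"tx":0,"ty":0,"tz":0,"ax":0,"ay":0,"az":0.15},{"claw":255,"tx":0,"ty":0,"tz":0,"ax":0,"ay":0,"az":0.15},{"claw":255,"tx":0,"ty":0,"tz":0,"ax":0,"ay":0,"az":0.15},{"claw":255,"tx":0,"ty":0,"tz":0,"ax":0,"ay":0,"az":0.15},{"claw":255,"tx":0,"ty":0,"tz":0,"ax":0,"ay":0,"az":0.015}]}}

```text
t: 2.65
position: [461.1, -199.8, 303.9]
orientation: [[0.97, -0.242, -0.0], [-0.242, -0.97, -0.0], [-0.0, 0.0, -1.0]]
contact_force: [-0.3, -0.3, -0.6]
finger_gap: -0.001
```

```bash
python3 st.py 2 side wrist scene
```

```text
t 2.65 pos [ 461.09 -199.79  303.87] cab [-27.94 -56.   303.87]
tool axes in cab
 [[ 1.   -0.01 -0.  ]
 [-0.01 -1.   -0.  ]
 [-0.    0.   -1.  ]]
F [-0.35 -0.27 -0.59] q [ -7.11  20.39  32.68 121.5  -16.2   42.29 -67.96] gap -0.00109617031157511
```

View pics/side2.png

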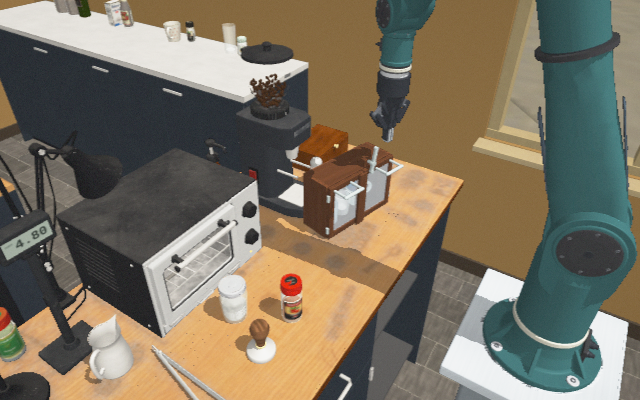

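View pics/wrist2.png

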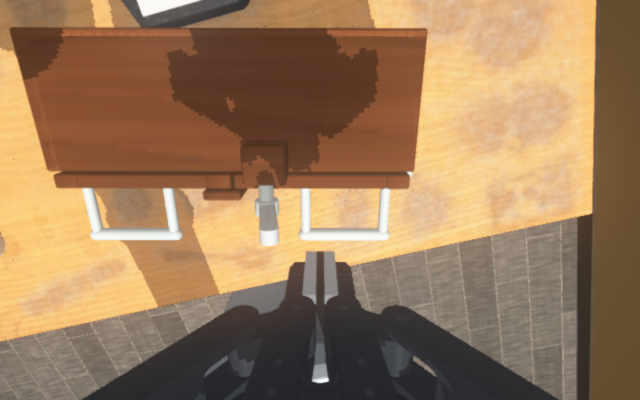

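The wrist view shows the cabinet square to the tool, with the latch at px (267,215), the handles at (135,235) and (345,235), and the closed fingertips at (320,255). I'll measure the fingers and refine the pose.

Run:
```python
from st import *
ci=env.camera_info('wrist'); d=np.load('pics/wrist2.npy')
s=env.read_state()
f=lambda u,v:R.T@(p3(ci,d,u,v)-np.r_[p[:2],0])
for n,u,v in (('barL',91,234),('barLr',180,234),('barRl',303,234),('barRr',386,234),('latchtop',268,238),('doorR edge',405,180),('doorL',60,180),('top corner R',422,35)): print(n,f(u,v),R.T@(ray(ci,u,v,152.)-np.r_[p[:2],0]))
o=s['orientation'];
for u,v in ((312,256),(328,256),(312,275),(328,275),(295,270),(346,270),(300,290),(340,290)): print(u,v,'tool',o.T@(p3(ci,d,u,v,0)-s['position']))
d2=np.load('pics/side2.npy'); ci2=env.camera_info('side')
pts=[]
for v in range(85,160):
    for u in range(350,420):
        if d2[v,u]>0:
            P=o.T@(p3(ci2,d2,u,v,0)-s['position'])
            if abs(P[0])<40 and abs(P[1])<60 and 30<P[2]<110: pts.append(P)
pts=np.array(pts)
for z in range(30,110,8):
    m=(pts[:,2]>=z)&(pts[:,2]<z+8)
    if m.any(): print(z,m.sum(),pts[m].min(0),pts[m].max(0))
```

```text
barL [-48.18 108.99 153.19] [-48.74 109.88 152.  ]
barLr [-49.28  45.61 151.09] [-48.85  45.19 152.  ]
barRl [-48.23 -44.26 153.64] [-49.   -44.17 152.  ]
barRr [ -48.39 -104.11  153.52] [ -49.11 -104.44  152.  ]
latchtop [-18.37 -30.49 221.76] [-52.17 -18.58 152.  ]
doorR edge [  -6.07 -112.86  160.01] [  -8.38 -114.95  152.  ]
doorL [ -5.71 115.81 159.8 ] [ -7.94 122.05 152.  ]
top corner R [  80.8  -115.33  161.21] [  81.86 -117.85  152.  ]
312 256 tool [ 9.88 -3.15 63.09]
328 256 tool [ 9.84  4.02 63.17]
312 275 tool [ 9.83 -2.8  47.49]
328 275 tool [ 9.95  3.66 47.3 ]
295 270 tool [  6.1  -10.46  57.48]
346 270 tool [ 6.36 11.73 57.07]
300 290 tool [ 5.46 -7.51 43.51]
340 290 tool [ 5.72  8.36 43.15]
30 19 [-15.48 -15.23  30.17] [-8.47 10.73 37.77]
38 31 [-14.14 -15.41  38.44] [ 3.64 13.23 45.99]
46 34 [-15.24 -16.88  46.13] [ 4.48 15.01 53.96]
54 28 [-13.8  -15.32  54.37] [ 6.58  7.09 61.99]
62 28 [-15.54 -14.02  62.05] [ 2.48 10.89 69.84]
70 8 [-8.92 -7.75 71.07] [ 6.03 -3.51 75.24]
78 2 [  3.03 -31.51  85.88] [  7.93 -29.54  85.91]
86 19 [  3.26 -34.06  86.21] [ 13.15 -21.85  93.76]
94 14 [  2.92 -35.45  94.15] [ 11.46 -20.25 101.34]
102 10 [  3.26 -35.45 102.54] [ 11.27 -26.99 109.91]
```

{"api": "drive_tool", "payload": {"series": [{"claw":255,"tx":0.002,"ty":0.016,"tz":0,"ax":0,"ay":0,"az":0},{"claw":255,"tx":0,"ty":0,"tz":0.02,"ax":0,"ay":0,"az":0},{"claw":255,"tx":0,"ty":0,"tz":0.021,"ax":0,"ay":0,"az":0},{"claw":255,"tx":0,"ty":-0.01,"tz":0,"ax":0,"ay":0,"az":0},{"claw":255,"tx":0,"ty":-0.01,"tz":0,"ax":0,"ay":0,"az":0},{"claw":255,"tx":0,"ty":-0.01,"tz":0,"ax":0,"ay":0,"az":0},{"claw":255,"tx":0,"ty":-0.01,"tz":0,"ax":0,"ay":0,"az":0},{"claw":255,"tx":0,"ty":-0.01,"tz":0,"ax":0,"ay":0,"az":0},{"claw":255,"tx":0,"ty":-0.008,"tz":0,"ax":0,"ay":0,"az":0},{"claw":255,"tx":0,"ty":0,"tz":0.004,"ax":0,"ay":0,"az":0},{"claw":255,"tx":0,"ty":0,"tz":0.003,"ax":0,"ay":0,"az":0},{"claw":255,"tx":0,"ty":0,"tz":0,"ax":0,"ay":0,"az":0}]}}

```text
t: 4.0
position: [473.3, -159.4, 255.6]
orientation: [[0.97, -0.242, -0.0], [-0.242, -0.97, 0.0], [-0.0, -0.0, -1.0]]
contact_force: [0.3, 0.4, 1.2]
finger_gap: -0.001
```

```bash
python3 st.py 3 side wrist; python3 -c "
import cv2
a=cv2.imread('pics/side3.png')[110:250,285:445]; cv2.imwrite('pics/si3_crop.png',cv2.resize(a,None,fx=4,fy=4,interpolation=2))"
```

```text
t 4.0 pos [ 473.31 -159.44  255.6 ] cab [-25.63 -13.91 255.6 ]
tool axes in cab
 [[ 1. -0. -0.]
 [-0. -1.  0.]
 [-0. -0. -1.]]
F [0.34 0.39 1.17] q [ -9.1   24.38  29.73 124.26 -20.41  36.02 -68.85] gap -0.0009857834958738538
```

View pics/si3_crop.png

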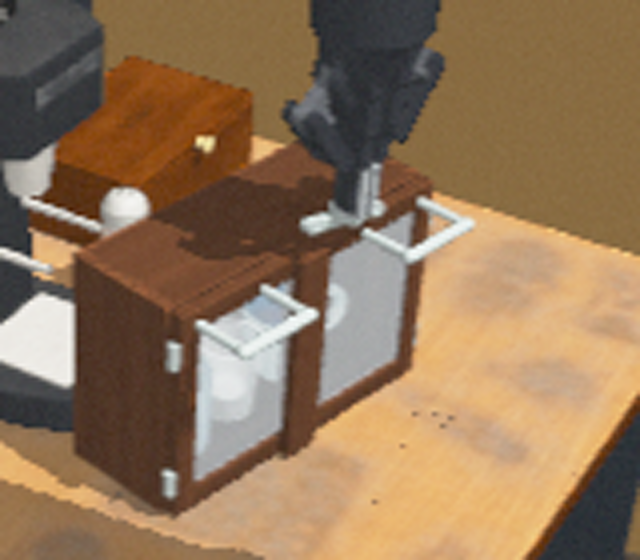

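View pics/wrist3.png

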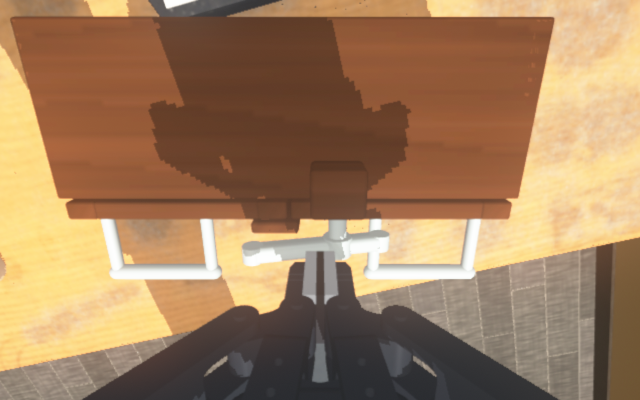

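The latch is now about level, roughly 1.4 rad, and both doors are still shut. Next I'll raise, shift behind the right handle bar and lower into the gap.

{"api": "drive_tool", "payload": {"series": [{"claw":255,"tx":0,"ty":0,"tz":-0.02,"ax":0,"ay":0,"az":0},{"claw":255,"tx":-0.001,"ty":0.033,"tz":0,"ax":0,"ay":0,"az":0},{"claw":255,"tx":-0.001,"ty":0.033,"tz":0,"ax":0,"ay":0,"az":0},{"claw":255,"tx":0,"ty":0,"tz":0,"ax":0,"ay":0,"az":0},{"claw":255,"tx":0,"ty":0,"tz":0.025,"ax":0,"ay":0,"az":0},{"claw":255,"tx":0,"ty":0,"tz":0,"ax":0,"ay":0,"az":0}]}}

```text
t: 4.7
position: [453.6, -222.5, 248.9]
orientation: [[0.97, -0.243, -0.005], [-0.243, -0.97, 0.002], [-0.005, -0.001, -1.0]]
contact_force: [-0.7, -0.1, -0.2]
finger_gap: 0.005
```

```bash
python3 st.py 4 wrist scene;python3 -c "
import cv2
a=cv2.imread('pics/scene4.png')[185:335,280:440]; cv2.imwrite('pics/sc4_crop.png',cv2.resize(a,None,fx=4,fy=4,interpolation=2))"
```

```text
t 4.7 pos [ 453.57 -222.51  248.91] cab [-29.87 -79.86 248.91]
tool axes in cab
 [[ 1.   -0.01 -0.01]
 [-0.01 -1.    0.  ]
 [-0.01 -0.   -1.  ]]
F [-0.7  -0.12 -0.25] q [ -1.05  25.46  29.33 123.72 -21.01  35.91 -60.85] gap 0.004555530719893757
```

View pics/sc4_crop.png

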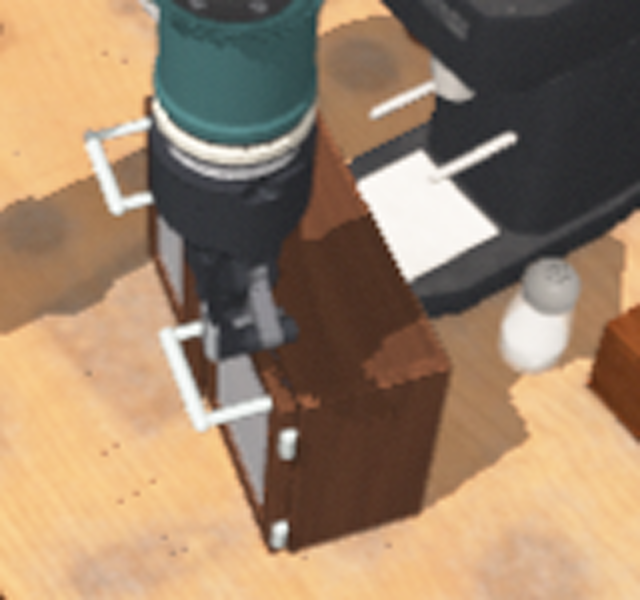

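View pics/wrist4.png

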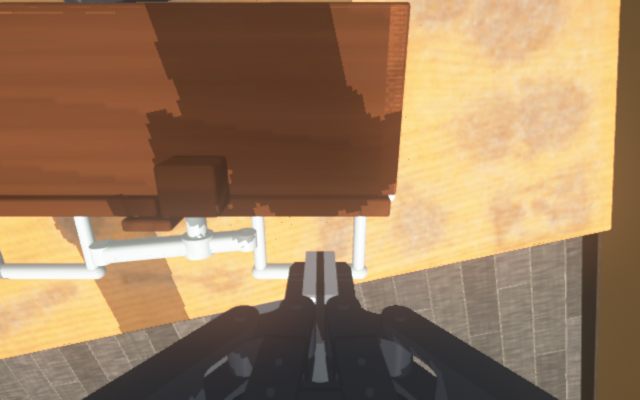

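{"api": "drive_tool", "payload": {"series": [{"claw":255,"tx":0.002,"ty":-0.003,"tz":0,"ax":0,"ay":0,"az":0},{"claw":255,"tx":0,"ty":0,"tz":0.015,"ax":0,"ay":0,"az":0},{"claw":255,"tx":0,"ty":0,"tz":0.014,"ax":0,"ay":0,"az":0},{"claw":255,"tx":0,"ty":0,"tz":0.013,"ax":0,"ay":0,"az":0},{"claw":255,"tx":0,"ty":0,"tz":0,"ax":0,"ay":0,"az":0},{"claw":255,"tx":0,"ty":0,"tz":0,"ax":0,"ay":0,"az":0}]}}

```text
t: 5.4
position: [458.1, -220.8, 209.1]
orientation: [[0.97, -0.242, 0.0], [-0.242, -0.97, -0.0], [0.0, 0.0, -1.0]]
contact_force: [0.3, -0.3, -0.9]
finger_gap: 0.003
```

```bash
python3 st.py 5 wrist scene;python3 -c "
import cv2
a=cv2.imread('pics/scene5.png')[185:335,280:440]; cv2.imwrite('pics/sc5_crop.png',cv2.resize(a,None,fx=4,fy=4,interpolation=2))"
```

```text
t 5.4 pos [ 458.08 -220.82  209.07] cab [-25.89 -77.15 209.07]
tool axes in cab
 [[ 1. -0.  0.]
 [-0. -1. -0.]
 [ 0.  0. -1.]]
F [ 0.3  -0.32 -0.87] q [  1.45  29.12  25.93 124.99 -24.6   30.74 -58.04] gap 0.003328960114365281
```

View pics/sc5_crop.png

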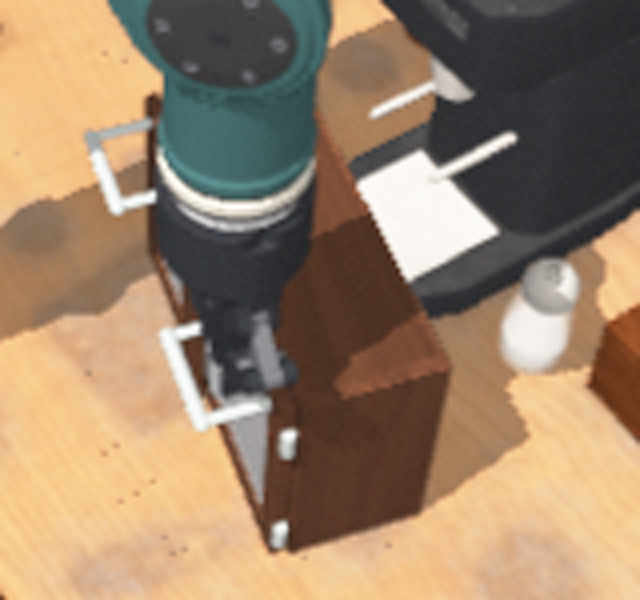

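View pics/wrist5.png

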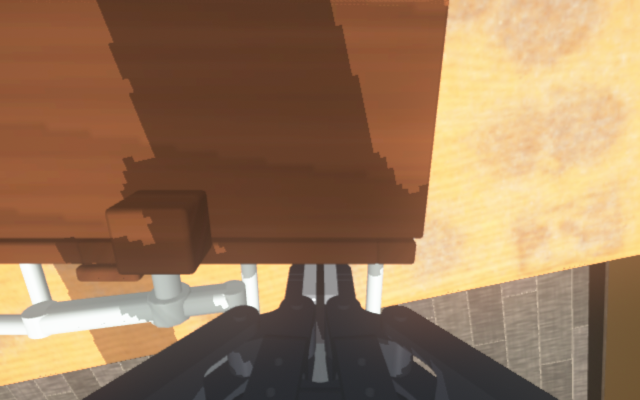

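The fingers sit behind the right bar with no contact force. Now I'll pull the door along its arc, turning the tool with it.

{"api": "drive_tool", "payload": {"series": [{"claw":255,"tx":-0.004,"ty":0,"tz":0.003,"ax":0,"ay":0,"az":0},{"claw":255,"tx":-0.004,"ty":0,"tz":0,"ax":0,"ay":0,"az":0},{"claw":255,"tx":-0.004,"ty":0.0036,"tz":0,"ax":0,"ay":0,"az":-0.1},{"claw":255,"tx":-0.004,"ty":0.0036,"tz":0,"ax":0,"ay":0,"az":-0.1},{"claw":255,"tx":-0.004,"ty":0.0036,"tz":0,"ax":0,"ay":0,"az":-0.1},{"claw":255,"tx":-0.004,"ty":0.0036,"tz":0,"ax":0,"ay":0,"az":-0.1},{"claw":255,"tx":-0.004,"ty":0.0036,"tz":0,"ax":0,"ay":0,"az":-0.1},{"claw":255,"tx":-0.004,"ty":0.0036,"tz":0,"ax":0,"ay":0,"az":-0.1},{"claw":255,"tx":0,"ty":0,"tz":0,"ax":0,"ay":0,"az":0},{"claw":255,"tx":0,"ty":0,"tz":0,"ax":0,"ay":0,"az":0}]}}

```text
t: 6.5
position: [426.4, -240.4, 206.1]
orientation: [[0.938, 0.346, 0.0], [0.346, -0.938, 0.0], [0.0, 0.0, -1.0]]
contact_force: [0.3, -0.2, 0.6]
finger_gap: -0.001
```

```bash
python3 st.py 6 wrist scene;python3 -c "
import cv2
a=cv2.imread('pics/scene6.png')[185:335,280:440]; cv2.imwrite('pics/sc6_crop.png',cv2.resize(a,None,fx=4,fy=4,interpolation=2))"
```

```text
t 6.5 pos [ 426.44 -240.43  206.13] cab [ -51.98 -103.69  206.13]
tool axes in cab
 [[ 0.83  0.56  0.  ]
 [ 0.56 -0.83  0.  ]
 [ 0.    0.   -1.  ]]
F [ 0.29 -0.23  0.56] q [ 12.43  26.89  15.45 127.09 -15.07  27.66 -30.08] gap -0.0007031497238337506
```

View pics/sc6_crop.png

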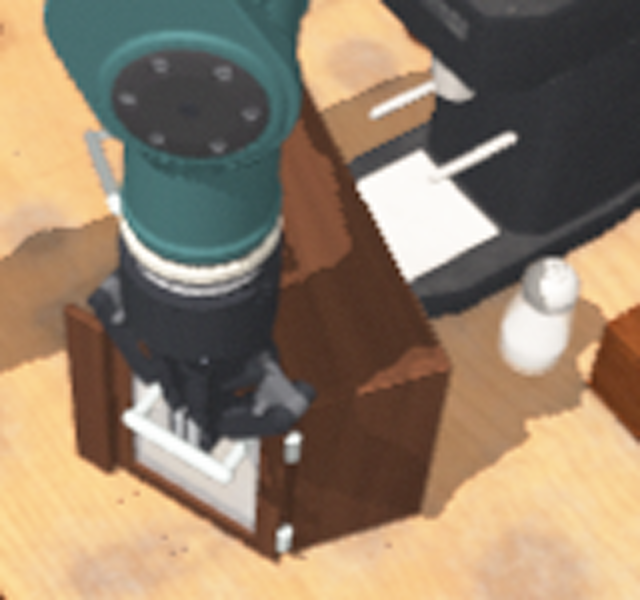

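View pics/wrist6.png

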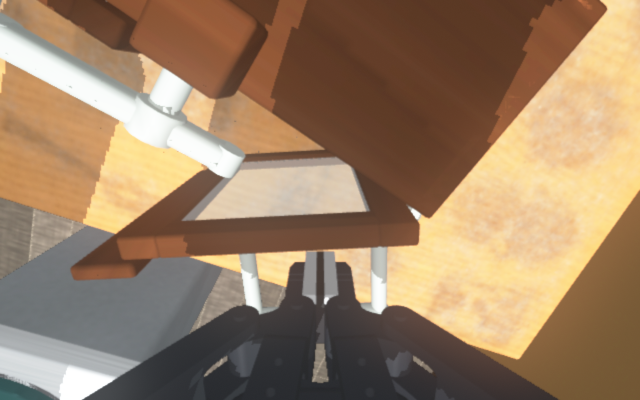

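The door is at about 0.6 rad and following well. I'll continue to about 1.5.

{"api": "drive_tool", "payload": {"series": [{"claw":255,"tx":-0.004,"ty":0.0036,"tz":0,"ax":0,"ay":0,"az":-0.1},{"claw":255,"tx":-0.004,"ty":0.0036,"tz":0,"ax":0,"ay":0,"az":-0.1},{"claw":255,"tx":-0.004,"ty":0.0036,"tz":0,"ax":0,"ay":0,"az":-0.1},{"claw":255,"tx":-0.004,"ty":0.0036,"tz":0,"ax":0,"ay":0,"az":-0.1},{"claw":255,"tx":-0.004,"ty":0.0036,"tz":0,"ax":0,"ay":0,"az":-0.1},{"claw":255,"tx":-0.004,"ty":0.0036,"tz":0,"ax":0,"ay":0,"az":-0.1},{"claw":255,"tx":-0.004,"ty":0.0036,"tz":0,"ax":0,"ay":0,"az":-0.1},{"claw":255,"tx":-0.004,"ty":0.0036,"tz":0,"ax":0,"ay":0,"az":-0.1},{"claw":255,"tx":-0.004,"ty":0.0036,"tz":0,"ax":0,"ay":0,"az":-0.1},{"claw":255,"tx":-0.002,"ty":0.0018,"tz":0,"ax":0,"ay":0,"az":-0.05},{"claw":255,"tx":0,"ty":0,"tz":0,"ax":0,"ay":0,"az":0},{"claw":255,"tx":0,"ty":0,"tz":0,"ax":0,"ay":0,"az":0}]}}

```text
t: 7.8
position: [424.7, -288.5, 205.9]
orientation: [[0.262, 0.965, 0.001], [0.965, -0.262, 0.001], [0.001, 0.001, -1.0]]
contact_force: [3.5, 3.2, -0.7]
finger_gap: -0.001
```

```bash
python3 st.py 7 wrist scene;python3 -c "
import cv2
a=cv2.imread('pics/scene7.png')[185:335,280:440]; cv2.imwrite('pics/sc7_crop.png',cv2.resize(a,None,fx=4,fy=4,interpolation=2))"
```

```text
t 7.8 pos [ 424.71 -288.51  205.9 ] cab [ -42.28 -150.82  205.9 ]
tool axes in cab
 [[ 0.03  1.    0.  ]
 [ 1.   -0.03  0.  ]
 [ 0.    0.   -1.  ]]
F [ 3.53  3.22 -0.67] q [ 29.48  27.34  -0.43 123.7    0.28  28.93  13.66] gap -0.001336529040990184
```

View pics/sc7_crop.png

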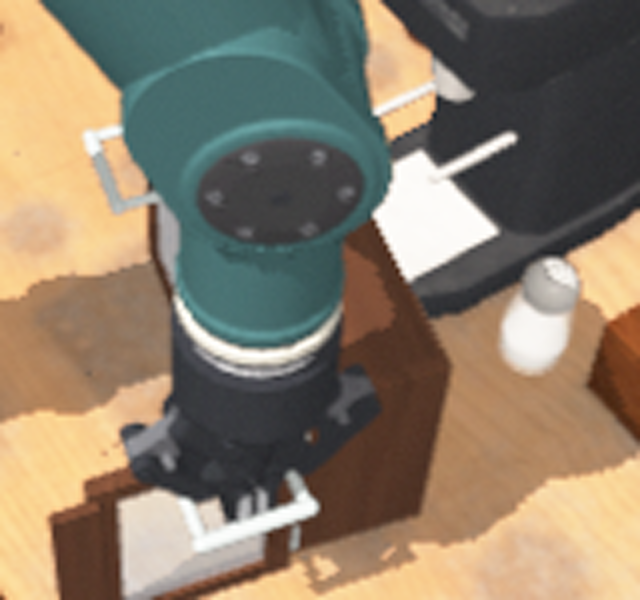

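View pics/wrist7.png

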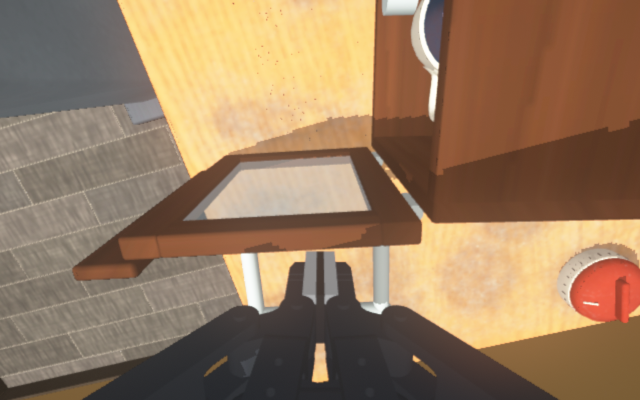

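Door 1 stands at about 1.54 rad. I'll back off, lift clear, cross to the left door and turn for it.

{"api": "drive_tool", "payload": {"series": [{"claw":255,"tx":0.005,"ty":0.002,"tz":0,"ax":0,"ay":0,"az":0},{"claw":255,"tx":0,"ty":0,"tz":-0.02,"ax":0,"ay":0,"az":0},{"claw":255,"tx":0,"ty":0,"tz":-0.025,"ax":0,"ay":0,"az":0},{"claw":255,"tx":0,"ty":0,"tz":-0.025,"ax":0,"ay":0,"az":0},{"claw":255,"tx":0,"ty":0,"tz":0,"ax":0,"ay":0,"az":0},{"claw":255,"tx":0.044,"ty":0.001,"tz":0,"ax":0,"ay":0,"az":0},{"claw":255,"tx":0.044,"ty":0.001,"tz":0,"ax":0,"ay":0,"az":0},{"claw":255,"tx":0.044,"ty":0.001,"tz":0,"ax":0,"ay":0,"az":0},{"claw":255,"tx":0.044,"ty":0.001,"tz":0,"ax":0,"ay":0,"az":0},{"claw":255,"tx":0.044,"ty":0.001,"tz":0,"ax":0,"ay":0,"az":0}]}}

```text
t: 8.9
position: [488.5, -73.3, 274.9]
orientation: [[0.264, 0.965, -0.003], [0.965, -0.264, -0.001], [-0.002, -0.003, -1.0]]
contact_force: [1.1, -0.1, 0.3]
finger_gap: -0.0
```

{"api": "drive_tool", "payload": {"series": [{"claw":255,"tx":0,"ty":0,"tz":0,"ax":0,"ay":0,"az":-0.15},{"claw":255,"tx":0,"ty":0,"tz":0,"ax":0,"ay":0,"az":-0.15},{"claw":255,"tx":0,"ty":0,"tz":0,"ax":0,"ay":0,"az":-0.15},{"claw":255,"tx":0,"ty":0,"tz":0,"ax":0,"ay":0,"az":-0.15},{"claw":255,"tx":0,"ty":0,"tz":0,"ax":0,"ay":0,"az":-0.15},{"claw":255,"tx":0,"ty":0,"tz":0,"ax":0,"ay":0,"az":-0.15},{"claw":255,"tx":0,"ty":0,"tz":0,"ax":0,"ay":0,"az":-0.15},{"claw":255,"tx":0,"ty":0,"tz":0,"ax":0,"ay":0,"az":-0.15},{"claw":255,"tx":0,"ty":0,"tz":0,"ax":0,"ay":0,"az":-0.15},{"claw":255,"tx":0,"ty":0,"tz":0,"ax":0,"ay":0,"az":-0.15},{"claw":255,"tx":0,"ty":0,"tz":0,"ax":0,"ay":0,"az":-0.1},{"claw":255,"tx":0,"ty":0,"tz":0,"ax":0,"ay":0,"az":0},{"claw":255,"tx":0,"ty":0,"tz":0,"ax":0,"ay":0,"az":0}]}}

```text
t: 10.2
position: [488.7, -74.8, 275.1]
orientation: [[-0.972, 0.237, -0.002], [0.237, 0.972, -0.0], [0.002, -0.001, -1.0]]
contact_force: [-0.7, 0.4, 0.3]
finger_gap: -0.002
```

```bash
python3 st.py 8 wrist scene side;python3 -c "
import cv2
a=cv2.imread('pics/scene8.png')[185:335,280:440]; cv2.imwrite('pics/sc8_crop.png',cv2.resize(a,None,fx=4,fy=4,interpolation=2))
a=cv2.imread('pics/side8.png')[110:250,285:445]; cv2.imwrite('pics/si8_crop.png',cv2.resize(a,None,fx=4,fy=4,interpolation=2))"
```

```text
t 10.2 pos [488.68 -74.76 275.14] cab [-30.74  72.01 275.14]
tool axes in cab
 [[-1. -0. -0.]
 [-0.  1. -0.]
 [ 0. -0. -1.]]
F [-0.74  0.36  0.26] q [ 23.8   21.55 -25.89 122.08  14.66  39.41  64.37] gap -0.001655474838279428
```

View pics/sc8_crop.png

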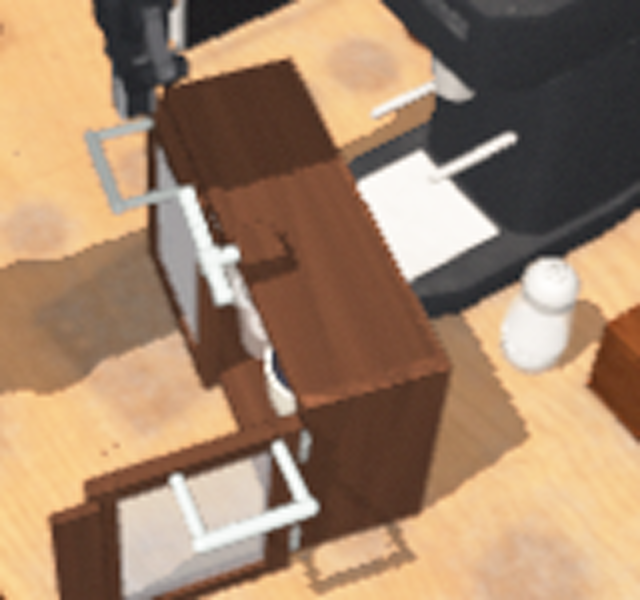

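View pics/si8_crop.png

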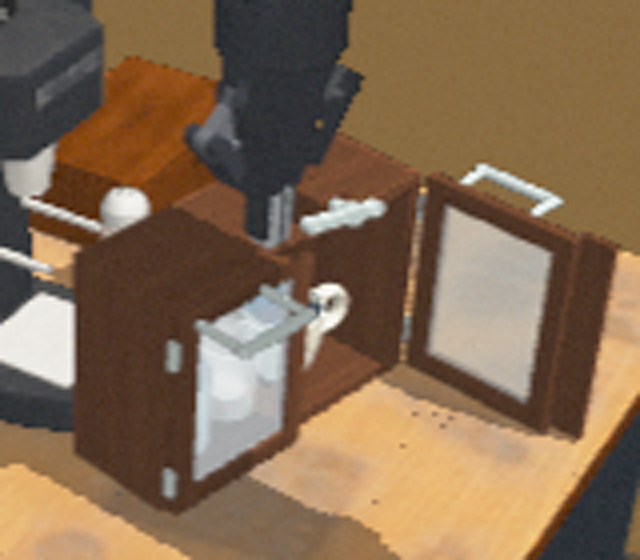

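View pics/wrist8.png

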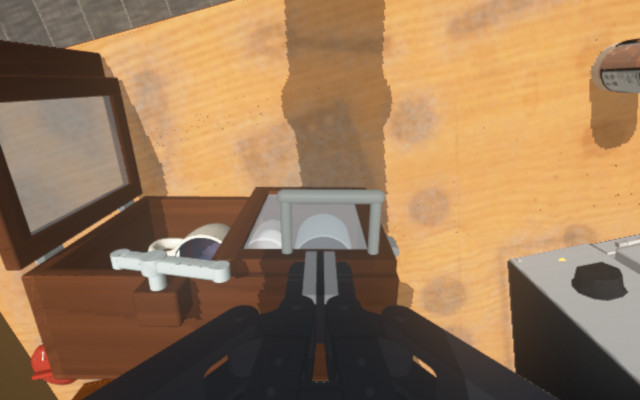

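Door 1 stands open and the latch is level. I'll lower behind the left bar.

{"api": "drive_tool", "payload": {"series": [{"claw":255,"tx":-0.004,"ty":0.005,"tz":0,"ax":0,"ay":0,"az":0},{"claw":255,"tx":0,"ty":0,"tz":0.024,"ax":0,"ay":0,"az":0},{"claw":255,"tx":0,"ty":0,"tz":0,"ax":0,"ay":0,"az":0},{"claw":255,"tx":0,"ty":0,"tz":0.015,"ax":0,"ay":0,"az":0},{"claw":255,"tx":0,"ty":0,"tz":0.015,"ax":0,"ay":0,"az":0},{"claw":255,"tx":0,"ty":0,"tz":0.015,"ax":0,"ay":0,"az":0},{"claw":255,"tx":0,"ty":0,"tz":0,"ax":0,"ay":0,"az":0},{"claw":255,"tx":0,"ty":0,"tz":0,"ax":0,"ay":0,"az":0}]}}

```text
t: 11.15
position: [494.9, -70.0, 207.4]
orientation: [[-0.972, 0.233, 0.0], [0.233, 0.972, -0.0], [-0.0, -0.0, -1.0]]
contact_force: [0.9, -0.4, 0.5]
finger_gap: 0.002
```

```bash
python3 st.py 9 wrist side;python3 -c "
import cv2
a=cv2.imread('pics/side9.png')[110:250,285:445]; cv2.imwrite('pics/si9_crop.png',cv2.resize(a,None,fx=4,fy=4,interpolation=2))"
```

```text
t 11.15 pos [494.86 -70.03 207.35] cab [-25.87  78.06 207.35]
tool axes in cab
 [[-1. -0.  0.]
 [-0.  1. -0.]
 [-0. -0. -1.]]
F [ 0.93 -0.36  0.46] q [ 19.72  27.82 -22.2  124.58  20.06  30.94  58.99] gap 0.002043553163237592
```

View pics/si9_crop.png

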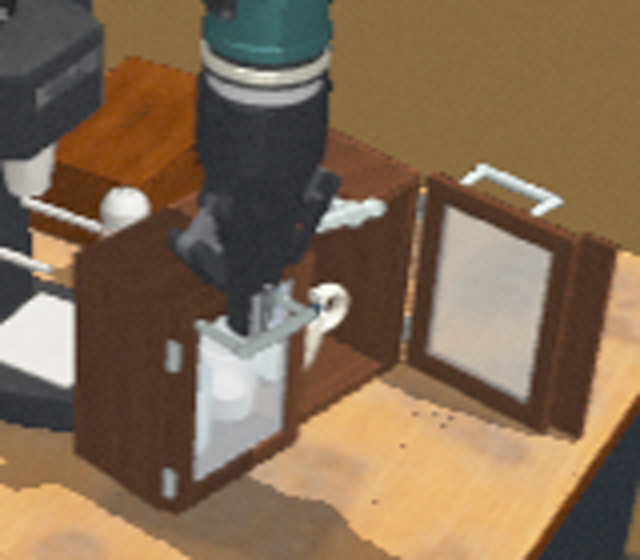

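View pics/wrist9.png

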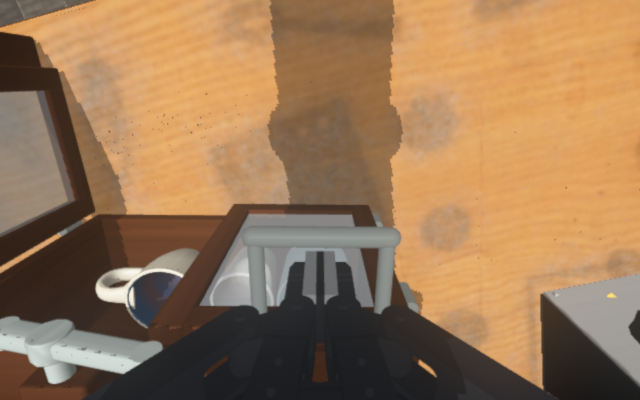

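{"api": "drive_tool", "payload": {"series": [{"claw":255,"tx":0.004,"ty":-0.001,"tz":0.001,"ax":0,"ay":0,"az":0},{"claw":255,"tx":0.004,"ty":0,"tz":0,"ax":0,"ay":0,"az":0},{"claw":255,"tx":0.004,"ty":0.0036,"tz":0,"ax":0,"ay":0,"az":0.1},{"claw":255,"tx":0.004,"ty":0.0036,"tz":0,"ax":0,"ay":0,"az":0.1},{"claw":255,"tx":0.004,"ty":0.0036,"tz":0,"ax":0,"ay":0,"az":0.1},{"claw":255,"tx":0.004,"ty":0.0036,"tz":0,"ax":0,"ay":0,"az":0.1},{"claw":255,"tx":0.004,"ty":0.0036,"tz":0,"ax":0,"ay":0,"az":0.1},{"claw":255,"tx":0.004,"ty":0.0036,"tz":0,"ax":0,"ay":0,"az":0.1},{"claw":255,"tx":0,"ty":0,"tz":0,"ax":0,"ay":0,"az":0},{"claw":255,"tx":0,"ty":0,"tz":0,"ax":0,"ay":0,"az":0}]}}

```text
t: 12.25
position: [475.3, -39.4, 206.1]
orientation: [[-0.672, 0.74, 0.0], [0.74, 0.672, -0.0], [-0.0, -0.0, -1.0]]
contact_force: [-0.3, -0.7, 0.6]
finger_gap: 0.002
```

```bash
python3 st.py 10 wrist side
```

```text
t 12.25 pos [475.33 -39.41 206.1 ] cab [-52.09 103.19 206.1 ]
tool axes in cab
 [[-0.83  0.56  0.  ]
 [ 0.56  0.83 -0.  ]
 [-0.   -0.   -1.  ]]
F [-0.27 -0.75  0.56] q [  8.83  25.75 -12.36 127.69  11.63  27.56  29.58] gap 0.0019260612793601702
```

View pics/side10.png

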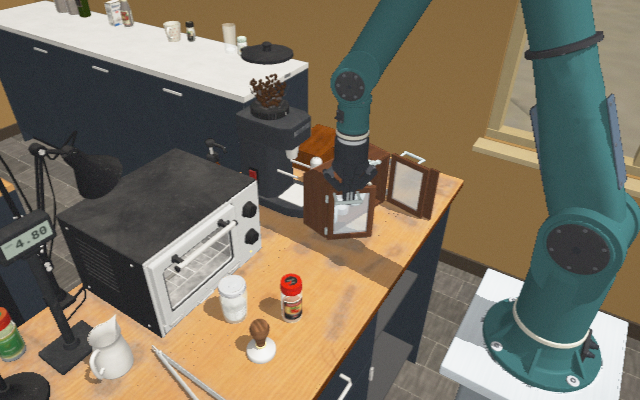

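View pics/wrist10.png

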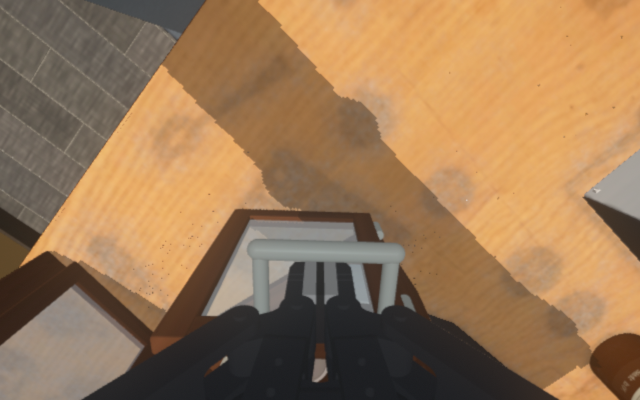

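The left door is following at about 0.6 rad and the jars are untouched. I'll continue to about 1.5.

{"api": "drive_tool", "payload": {"series": [{"claw":255,"tx":0.004,"ty":0.0036,"tz":0,"ax":0,"ay":0,"az":0.1},{"claw":255,"tx":0.004,"ty":0.0036,"tz":0,"ax":0,"ay":0,"az":0.1},{"claw":255,"tx":0.004,"ty":0.0036,"tz":0,"ax":0,"ay":0,"az":0.1},{"claw":255,"tx":0.004,"ty":0.0036,"tz":0,"ax":0,"ay":0,"az":0.1},{"claw":255,"tx":0.004,"ty":0.0036,"tz":0,"ax":0,"ay":0,"az":0.1},{"claw":255,"tx":0.004,"ty":0.0036,"tz":0,"ax":0,"ay":0,"az":0.1},{"claw":255,"tx":0.004,"ty":0.0036,"tz":0,"ax":0,"ay":0,"az":0.1},{"claw":255,"tx":0.004,"ty":0.0036,"tz":0,"ax":0,"ay":0,"az":0.1},{"claw":255,"tx":0.004,"ty":0.0036,"tz":0,"ax":0,"ay":0,"az":0.1},{"claw":255,"tx":0.002,"ty":0.0018,"tz":0,"ax":0,"ay":0,"az":0.05},{"claw":255,"tx":0,"ty":0,"tz":0,"ax":0,"ay":0,"az":0},{"claw":255,"tx":0,"ty":0,"tz":0,"ax":0,"ay":0,"az":0}]}}

```text
t: 13.55
position: [495.8, 5.2, 205.8]
orientation: [[0.212, 0.977, -0.0], [0.977, -0.212, 0.0], [-0.0, -0.0, -1.0]]
contact_force: [0.7, 0.3, 0.7]
finger_gap: -0.001
```

```bash
python3 st.py 11 wrist side
```

```text
t 13.55 pos [495.75   5.19 205.85] cab [-42.81 151.35 205.85]
tool axes in cab
 [[-0.03  1.   -0.  ]
 [ 1.    0.03 -0.  ]
 [-0.   -0.   -1.  ]]
F [0.71 0.31 0.68] q [ -8.36  26.47   3.32 125.95  -3.19  27.67 -14.8 ] gap -0.0005290940714255801
```

View pics/wrist11.png

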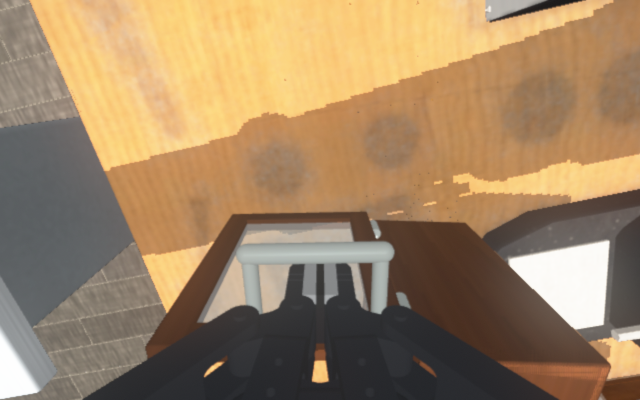

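View pics/side11.png

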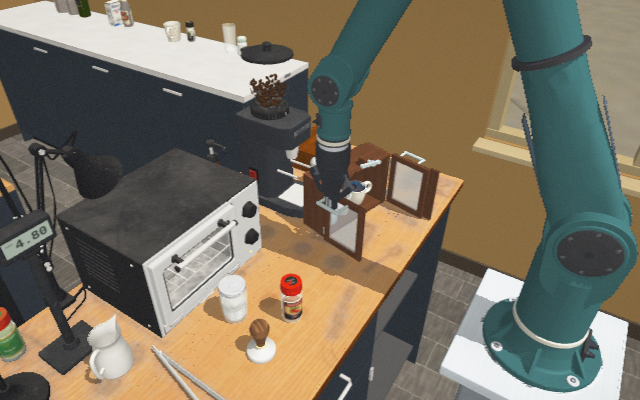

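The left door is at about 1.5 rad. I'll back off the bar and lift straight up.

{"api": "drive_tool", "payload": {"series": [{"claw":255,"tx":-0.006,"ty":0,"tz":0,"ax":0,"ay":0,"az":0},{"claw":255,"tx":0,"ty":0,"tz":0,"ax":0,"ay":0,"az":0},{"claw":255,"tx":0,"ty":0,"tz":-0.02,"ax":0,"ay":0,"az":0},{"claw":255,"tx":0,"ty":0,"tz":-0.03,"ax":0,"ay":0,"az":0},{"claw":255,"tx":0,"ty":0,"tz":-0.04,"ax":0,"ay":0,"az":0},{"claw":255,"tx":0,"ty":0,"tz":-0.04,"ax":0,"ay":0,"az":0},{"claw":255,"tx":0.04,"ty":0,"tz":0,"ax":0,"ay":0,"az":0},{"claw":255,"tx":0.04,"ty":0,"tz":0,"ax":0,"ay":0,"az":0},{"claw":255,"tx":0,"ty":0,"tz":0,"ax":0,"ay":0,"az":0},{"claw":255,"tx":0,"ty":0,"tz":0,"ax":0,"ay":0,"az":0},{"claw":255,"tx":0,"ty":0,"tz":0,"ax":0,"ay":0,"az":0}]}}

```text
t: 14.75
position: [511.1, 76.3, 335.5]
orientation: [[0.215, 0.977, -0.001], [0.977, -0.215, -0.001], [-0.001, -0.001, -1.0]]
contact_force: [-0.2, 0.7, 0.1]
finger_gap: 0.002
```

```bash
python3 st.py 12 scene side;python3 - <<'E'
from st import *
a=cv2.imread('pics/scene12.png')[150:335,240:440]; cv2.imwrite('pics/sc12_crop.png',cv2.resize(a,None,fx=3.2,fy=3.2,interpolation=2))
P=[]
for n,ci in (('scene',S),('side',D)):
    d=np.load('pics/%s12.npy'%n);v,u=np.nonzero(d>0);z=d[v,u]
    K=np.array(ci['camera_matrix']);T=np.array(ci['pose'])
    c=np.linalg.inv(K)@np.array([u*z,v*z,z]);P.append((T[:3,:3]@c).T+T[:3,3])
L=np.vstack(P)-np.r_[p[:2],0];L=L@R
for nm,sg in (('right',-1),('left',1)):
    m=(L[:,2]>100)&(L[:,2]<170)&(L[:,0]<-25)&(L[:,0]>-145)&(sg*L[:,1]>85)&(sg*L[:,1]<140)
    q=L[m]; k=np.polyfit(q[:,0],sg*q[:,1],1); print(nm,m.sum(),'angle',np.pi/2-np.arctan(k[0])*1 , k)
m=(L[:,2]>163)&(L[:,2]<225)&(abs(L[:,1]+10)<60)&(L[:,0]<-8)&(L[:,0]>-30);q=L[m];k=np.polyfit(q[:,1],q[:,2],1);print('latch',m.sum(),np.pi/2-np.arctan(k[0]),q.min(0),q.max(0))
E
```

```text
t 14.75 pos [511.08  76.3  335.52] cab [-44.77 224.07 335.52]
tool axes in cab
 [[-0.02  1.   -0.  ]
 [ 1.    0.02 -0.  ]
 [-0.   -0.   -1.  ]]
F [-0.2   0.66  0.08] q [-16.11  16.65   3.2  117.06  -1.21  46.4  -24.6 ] gap 0.00186853474602672
right 1554 angle 1.6383872275808855 [ -0.07 120.61]
left 1350 angle 1.5371266580301708 [  0.03 124.59]
latch 246 1.3930165402057673 [-26.35 -51.87 165.1 ] [ -8.27  25.06 189.78]
```

View pics/sc12_crop.png

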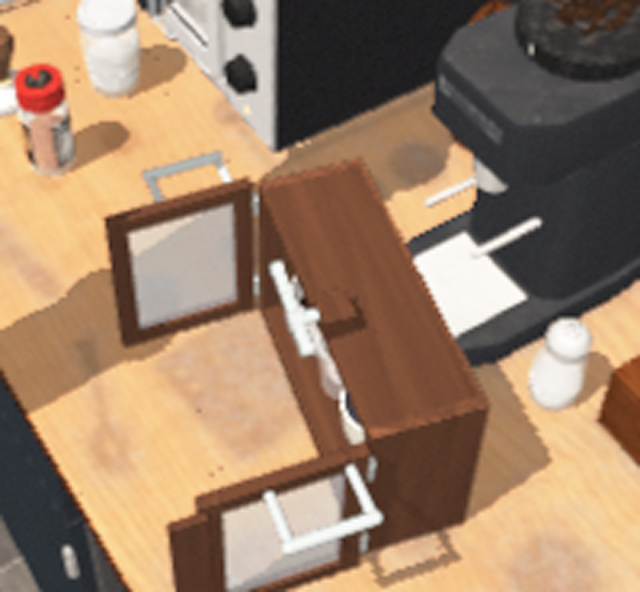

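View pics/side12.png

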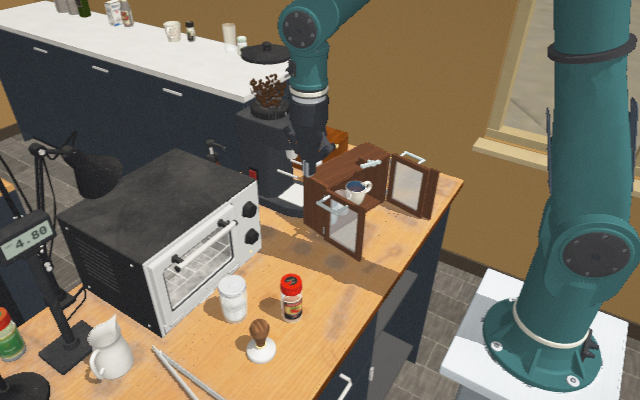

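Both doors stand at about 90°, the latch is at about 1.39 rad, the cups and jars look unmoved, and the arm is clear. I'll hand in.

```bash
python3 -c "
from station import env
print(env.hand_in())"
```

```text
the job is handed in; nothing more can be done
None
```

The cabinet is open: the latch is turned aside and both doors stand at about a right angle. The job was handed in at about 14.8 s on the robot's clock, and no verdict came back.

**What I did:** With the gripper shut, I pushed the latch over to the left. I then hooked the right door's pull from behind and swung that door fully out. After that I lifted over the cabinet, did the same with the left door, backed off and raised the arm clear.

**Last checks, from the depth images:**

| Item | Measured | Needed |
|---|---|---|
| Right door | about 1.6 rad (images) against 1.5 rad (tool motion) | above 1.13 rad |
| Left door | about 1.54 rad | above 1.13 rad |
| Latch | about 1.39 rad | above 1.0 rad |

- **Forces:** the contact force readings I took between moves stayed under about 5 N, and were about zero at the end. The tool stood well above and to the side of everything.
- **Cups, jars and tools:** they looked unmoved in the pictures, but I judged that by eye and did not measure it. The shot glass and dosing cup were visible only in part.
- **Disagreements:** the right door's two readings differ by about 0.1 rad, and the cameras disagreed by 1–2 mm on the cabinet's position. Neither is enough to affect the result.
- **Refused calls:** my first two move calls were refused as invalid input, apparently because they left out the zero-valued entries. Nothing moved.

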